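# Drift two bolt holes into line and drop in the bolt

### The arm

A 6-joint arm with a two-finger parallel gripper is mounted at the origin on a cart in front of the work surface, level with it; the furniture and walls round the work are solid. World frame = base frame: x ahead of the robot, y to its left, z up, the work surface at z = 0. Lengths are in m, angles in rad, forces in N, time in s.
With the tool pointing down it reaches from about 0.35 to 0.775 m from the base axis. Payload 7.3 kg.
Tool frame: the origin (TCP) lies at the very end of the fingers, on their centre line; the grasp point (between the pads) lies ctrl.grasp_offset behind it (ctrl.grasp_offset is the distance from the TCP to the grasp point, in m); x points along the fingers, z is the direction in which the jaws open and shut, and the axes are right-handed (so a half turn about x gives the same grasp; the last joint's range is limited). The gripper opens to 92 mm and grips with 3 to 60 N. Pads are 19 mm wide; open, the fingers measure 130 mm over their backs; the gripper's body (75 mm by 190 mm) begins 47 mm behind the grasp point.
Start: joints at [1.111, 0.342, 1.524, -0, 1.275, -0.146], TCP at [0.162, 0.499, 0.227] pointing down, gripper open.
Joint ranges: [-2.53, 2.53], [-0.77, 2.02], [0.04, 2.7], [-1, 4.14], [0.28, 2.66], [-3.11, 3.11]. Speed limits (rad/s): [2.57, 2.57, 3.14, 3.14, 3.14, 3.14].

### API

Orientations are given as a unit quaternion [w, x, y, z].
In Python, from station import ctrl, cams, sign_off gives the robot as it stands.
- The arm moves only by the tool jog_arm, never from a script. Its argument "rows" is a list of rows, each an object of numbers: "x", "y", "z": the shift along the world's x, y, z in mm; "ax", "ay", "az": the turn, a rotation vector about the world's x, y, z in degrees; "jaw": the opening, from 0 (shut) to 1 (fully open). In form: [{"x": .., "y": .., "z": .., "ax": .., "ay": .., "az": .., "jaw": ..}, ...]. A call has exactly 8 rows; each row is the pose to reach, as a shift and turn from the pose commanded when the call began; what a row does not reach only later rows make up. A row lasts 1/10 s, in which the tool goes at most 50 mm and 8.59 degrees, less where a joint would pass 70% of its speed; a pose out of reach is approached as far as the arm can. A call with a gripper value outside its range is refused whole. The fingers move at their own pace and stop on an object; "force" is the grip in N (left out, the last holds). Time passes only in rows, so rows that repeat a pose let the fingers close, or fill a call up. It gives the time, the measured TCP pose, the force and the opening at its end, in the units of the state.
- ctrl.get_state(): the state, without advancing time (a new reading comes with each control period).
- cams.camera(name): name is "scene" or "top" or "wrist"; returns a dict with "pixels" (480x640x3 uint8, red, green, blue), "camera_matrix" (3x3 intrinsics, pixels), "extrinsics" (4x4, takes a point from world to camera coordinates). Camera axes: x right, y up, looking along -z (the intrinsics and any distortion apply to the point x, -y, -z); pixel columns grow to the right and rows downward; lengths in m; the calibration is good to about 2 mm. A picture is of the moment at which its call begins. There is no depth.
- sign_off(): hands the job in, once; it reports no verdict.
Trained networks look in a picture, given as the dict that the camera call returned (one of the last four; its "shot" number tells which), for a name from the list of things; names that differ only in an ending like _2 or _b are one class to them, and where a whole thing is asked for, a point or a joint stands for the part that bears it (a point fixed in the world has none). Each returns a list of dicts, best first, with "score" (0 to 1); they miss things now and then, are a little off and sometimes report something else, mostly with a low value. They report only what shows in the picture. A call takes as long as a camera call.
- cams.recognise(picture, query): "extent" ([left, top, width, height] as shares, 0 to 1, of the picture: columns of its width, rows of its height, round what is visible of it).
- cams.silhouettes(picture, query): "mask" (480x640 bool, what is visible of it) and "extent" ([left, top, width, height] as shares, 0 to 1, of the picture: columns of its width, rows of its height, round what is visible of it).
The state is a dict: "time_s": time; "joint_positions": joint angles; "dq": joint speeds; "joint_torque": joint torques, N m; "tcp_pos": TCP position; "tool_rot": TCP orientation; "contact_force": force on the tool from outside, world axes, zero at the start; "torque": the same for the moment, N m; "width": finger opening in m.
Only numpy, scipy, OpenCV 4.12 (cv2) and the standard library are available. Lean on these libraries where they do the work, as an engineer would, in place of code of your own. Each camera call takes 0.05 s, during which the arm holds its last target. There are 200 camera calls.

### The job

The open hole of the steel strap on the grey bracket no longer lines up with the hole in the cross plate right beneath it. Take the tapered drift from the wooden block, work it gently down through both holes, feeling your way and never forcing it, until its collar rests on the strap, so that the drift (not the gripper) brings the holes into line; then draw it out and stand it fully back in a hole of the block. Put the flange bolt through both holes until its flange rests on the strap, let go, and leave the tools and parts lying around where they are.

Things in the scene. Friction and masses are not known exactly. Their poses are not given: they have to be found in the camera images.
- strap_hole (a point): Centre of the open hole's mouth (24 mm across, chamfered 1 mm) on the upper face, 64 mm above the table, of a level flat steel strap 130 x 50 x 8 mm that lies on the grey bracket's cross plates. Site x runs along the strap to its hexagon-headed pivot bolt 90 mm away (standing 10 mm above the strap), z up. Some 4 to 5 N sideways at the hole turns the strap on its stiff pivot; it stays where left.
- strap_pivot (a point): The strap's pivot, on its upper face, over the fixed bracket (150 x 106 x 56 mm). Right under the strap's hole is a fixed steel cross plate, 10 mm thick, hollow below, with its own 24 mm hole, 6 to 15 mm off along strap_hole's +y or -y: which way and how far is not measured, feel it. 8 mm off on the correct side is open through both. Over 30 N on the plate or 60 N on the strap is forcing.
- drift_handle (a point): Centre of the square handle (16 x 16 x 50 mm, sides square to point x and y, z up) of the dark steel tapered drift, which stands upright in a socket of the block. 25 to 29 mm below this point is a round collar 34 mm across; under it a parallel shank 22.8 mm across, 14 mm long, then a 40 mm long taper to a blunt 3 mm tip, 83 mm below this point. 0.14 to 0.26 kg.
- bolt_head (a point): Centre of the hexagon head of the steel flange bolt, which stands upright in the other socket. Head 26 mm across flats, 14 mm high, one pair of flats square to point y; z up. Under it a round flange 34 mm across, 3 mm thick, its underside 10 mm below this point; then a plain shank 20 mm across, 30 mm long, with a chamfered end. 0.11 kg.
- socket_near (a point): Centre of the mouth of one socket (26 mm across, 60 mm deep) in the top of the fixed wooden block (116 x 60 x 60 mm, length along point x), 60 mm above the table. The other socket is 64 mm away along point x. The drift's collar and the bolt's flange rest on the block's top. Drift and bolt may start in either socket.
- socket_far (a point): The same for the other socket, 64 mm along +x from the first.
- spanner_19: open-ended steel spanner, 190 mm long, lying flat near the front; origin at the centre of its underside. Leave it alone.
- driver_red: screwdriver with a red handle, 190 mm, lying near the front; origin at the centre of its underside. Leave it alone.
- hex_key: L-shaped hexagon key, 94 mm, lying near the front left; origin at the centre of its underside. Leave it alone.
- wheel_flange: flat steel disc with a hole, 48 mm across, 6 mm thick, lying behind the tool block; origin at the centre of its underside. Leave it alone.
- spindle_nut: loose hexagon nut, 24 mm across flats, lying behind the tool block; origin at the centre of its underside. Leave it alone.
- pliers_red: pliers with red grips, 168 mm, lying in front of the grey grinder; origin at the centre of its underside. Leave it alone.
- drift: The whole drift; its origin is at the centre of the collar's underside, 29 mm below the centre of the handle.
- bolt: The whole bolt; its origin is at the centre of the flange's underside, 10 mm below the centre of the head.

How it is judged:
On the way:
1. the drift is fully home in both holes: upright, its collar down on the strap (within 4 mm), the handle over the hole (horizontal distance between drift_handle and strap_hole below 0.005 m and z of drift_handle in the frame of strap_hole below 0.033 m and angle between drift_handle's own z axis and vertical below 0.1 rad), for 0.2 s.
At the end, for the whole second after the job is handed in: The bolt stands in both holes, upright within 0.08 rad and within 4 mm of the strap hole's centre, its flange down on the strap within 2.5 mm; the drift stands in either socket of the wooden block, upright within 0.15 rad, its collar within 5 mm of the block's top; both are at rest (horizontal distance between bolt_head and strap_hole below 0.004 m and z of bolt_head in the frame of strap_hole below 0.0125 m and angle between bolt_head's own z axis and vertical below 0.08 rad and ((horizontal distance between drift_handle and socket_near below 0.008 m and z of drift_handle in the frame of socket_near below 0.034 m) or (horizontal distance between drift_handle and socket_far below 0.008 m and z of drift_handle in the frame of socket_far below 0.034 m)) and angle between drift_handle's own z axis and vertical below 0.15 rad and linear speed of each of bolt, drift below 0.02 m/s); the robot touches nothing.
It fails at once if the drift presses on the cross plate with more than 30 N (contact force between drift and cross_plate_a above 30 N or contact force between drift and cross_plate_b above 30 N).
It fails at once if the bolt presses on the cross plate with more than 30 N (contact force between bolt and cross_plate_a above 30 N or contact force between bolt and cross_plate_b above 30 N).
It fails at once if the drift or the bolt presses on the strap with more than 60 N (contact force between any of drift, bolt and bracket above 60 N).
It fails at once if the gripper itself pushes on the bracket or strap with more than 10 N (contact force between any of the fingers, the arm and bracket above 10 N).
It fails at once if one of the other tools or parts is moved more than 25 mm (distance of any of spanner_19, driver_red, hex_key, wheel_flange, spindle_nut, pliers_red from where it was at the start of the episode above 0.025 m).
It also fails if it takes over 72 s, if anything falls off the work surface, if the arm or the gripper's body presses on something with over 40 N, if the wrist force passes 120 N, or if a joint passes its speed limit or range.

## Working session

There is one attempt and no reset: what is moved stays moved. The work goes in short steps, Python scripts to look and compute and a tool call to move; the robot and the scene stay as the last step left them, time stands still between calls to the robot, and variables do not carry over. Pictures are saved under pics/ and viewed, about 8 in all and at most 12, crops included, and the job is handed in when it is done.

Besides the shell and the picture viewer there is one more tool, called as a command line: name --argument value ..., lists and objects as JSON in quotes. jog_arm: Moves the arm, as the interface text tells. Its arguments: {"type":"object","properties":{"rows":{"type":"array"},"force":{"type":"number"}},"required":["rows"]}

```bash
mkdir -p pics; ls; cat > h.py <<'E'
import numpy as np, cv2
from station import ctrl, cams, sign_off
def ray(p,u,v):
    E=np.array(p["extrinsics"]);K=np.array(p["camera_matrix"])
    d=np.linalg.inv(K)@[u,v,1]; d=np.array([d[0],-d[1],-d[2]])
    R=E[:3,:3]; return -R.T@E[:3,3], R.T@d
def at_z(p,u,v,z):
    o,d=ray(p,u,v); return o+d*(z-o[2])/d[2]
def proj(p,X):
    E=np.array(p["extrinsics"]);K=np.array(p["camera_matrix"])
    c=E[:3,:3]@np.array(X)+E[:3,3]; q=K@[c[0],-c[1],-c[2]]; return q[:2]/q[2]
def save(p,n): cv2.imwrite("pics/"+n,np.array(p["pixels"])[:,:,::-1])
E
python3 - <<'E'
from h import *
s=ctrl.get_state(); print(s); print(ctrl.grasp_offset)
for n in ("top","scene"):
    p=cams.camera(n); save(p,n+".png"); o,d=ray(p,320,240); print(n,o,d,np.array(p["camera_matrix"])[0,0])
    for q in ("strap_hole","strap_pivot","drift_handle","bolt_head","socket_near","socket_far","drift","bolt"):
        r=cams.recognise(p,q)[:2]
        print(q,[(round(x["score"],2),[round(e*k,1) for e,k in zip(x["extent"],(640,480,640,480))]) for x in r])
E
```

```text
pics
{'time_s': 0.0, 'joint_positions': array([ 1.11098792e+00,  3.42746381e-01,  1.52500394e+00, -2.56336674e-05,
        1.27537836e+00, -1.46008097e-01]), 'dq': array([-0.0013888 ,  0.00151917,  0.00331744,  0.00026037,  0.000522  ,
       -0.000483  ]), 'joint_torque': array([ 1.07210446e-03, -4.31241131e+01, -2.44225788e+01,  7.18824542e-02,
        5.58572123e-02, -1.28434071e-04]), 'tcp_pos': array([0.16186738, 0.49900721, 0.22603724]), 'tool_rot': array([ 0.57150802, -0.41599127,  0.57246213,  0.41547196]), 'contact_force': array([-0.55689253,  0.63747099, -0.29421865]), 'torque': array([ 0.027286  , -0.04469851, -0.00440517]), 'width': 0.09193153716886289}
0.0188
top [0.28940332 0.1534325  0.92537686] [ 0.26400533 -0.02284986 -0.96447274] 511.6225337804791
strap_hole [(0.69, [168.2, 201.0, 40.4, 75.9]), (0.66, [268.6, 282.2, 17.7, 25.3])]
strap_pivot [(0.81, [170.2, 199.2, 42.9, 77.7]), (0.17, [252.7, 244.1, 41.6, 75.0])]
drift_handle [(0.76, [264.4, 283.9, 18.7, 19.3]), (0.32, [304.6, 194.5, 24.2, 25.6])]
bolt_head [(0.71, [261.3, 250.6, 19.9, 19.8])]
socket_near [(0.64, [251.2, 243.3, 43.9, 75.5])]
socket_far [(0.83, [252.8, 244.3, 42.2, 75.8])]
drift [(0.81, [264.3, 285.0, 18.5, 22.8])]
bolt [(0.78, [261.0, 248.6, 19.9, 20.5])]
scene [ 1.05481586 -0.13794786  0.66933202] [-0.65677714  0.32850027 -0.67906805] 482.8814610778038
strap_hole [(0.6, [400.2, 211.5, 72.8, 47.0])]
strap_pivot [(0.97, [402.2, 211.9, 63.8, 46.9])]
drift_handle [(0.64, [332.4, 200.5, 15.5, 27.6])]
bolt_head [(0.55, [351.9, 227.3, 14.6, 20.2]), (0.5, [334.5, 308.9, 26.6, 21.1])]
socket_near [(0.65, [318.6, 207.9, 59.3, 69.5]), (0.44, [348.1, 228.2, 16.0, 19.6])]
socket_far [(0.76, [321.5, 210.4, 56.7, 64.2]), (0.51, [398.2, 212.5, 73.9, 45.6])]
drift [(0.54, [330.7, 193.9, 14.6, 28.5])]
bolt [(0.74, [345.3, 230.8, 20.0, 13.7])]
```

```bash
python3 - <<'E'
import cv2
a=cv2.imread("pics/top.png")[170:350,140:340]; cv2.imwrite("pics/topc.png",cv2.resize(a,None,fx=3.3,fy=3.3,interpolation=cv2.INTER_CUBIC))
a=cv2.imread("pics/scene.png")[170:300,300:500]; cv2.imwrite("pics/scenec.png",cv2.resize(a,None,fx=4,fy=4,interpolation=cv2.INTER_CUBIC))
E
```

```text
(no output)
```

View pics/topc.png

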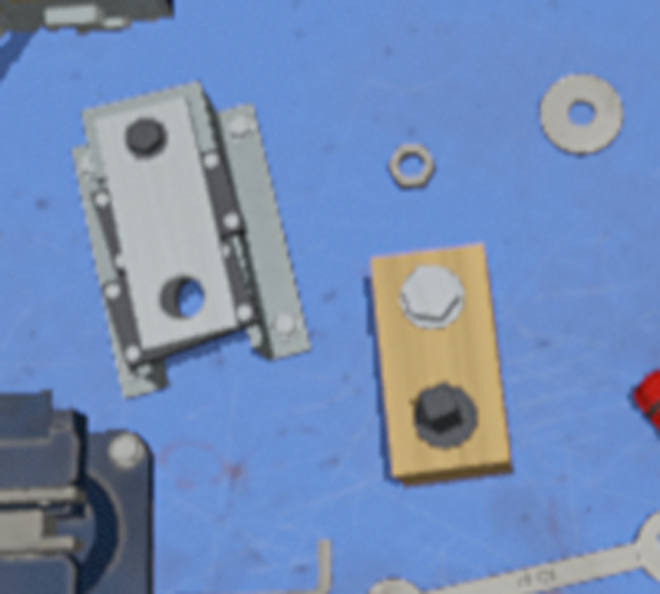

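View pics/scene.png

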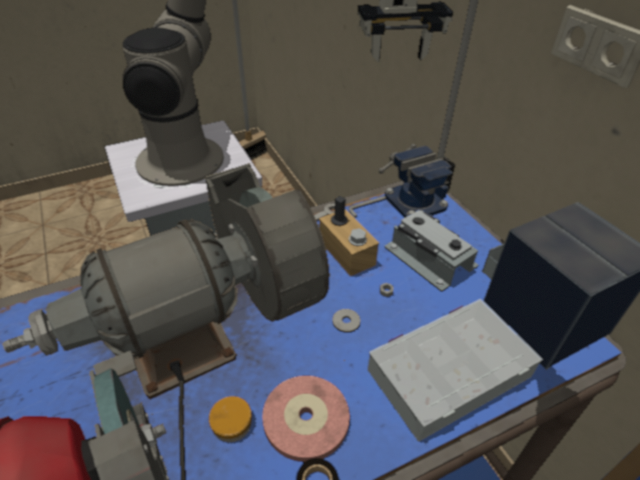

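The top crop shows the strap hole near full-image (195.8, 260), the pivot head at (184, 211.5), the bolt flange at (270.6, 260) and the drift collar at (275, 296). The wide view shows the bracket right of the block, with a vise and a dark box behind it.

```bash
python3 - <<'E'
from h import *
p=cams.camera("top")
f=lambda a,b:(140+a/3.3-.35,170+b/3.3-.35)
for n,c,z in [("hole",(184,297),.064),("pivot",(146,134),.074),("flange",(431,298),.063),("collar",(446,415),.064),("blkTL",(371,259),.06),("blkTR",(484,243),.06),("blkBR",(512,466),.06),("blkBL",(391,474),.06),("drifttop",(438,405),.114),("bolthead",(434,291),.077)]:
    print(n,at_z(p,*f(*c),z).round(4))
w=cams.camera("wrist"); save(w,"w0.png"); o,d=ray(w,320,240); print(o,d,np.array(w["camera_matrix"]))
for n,X in [("hole",(.36,.27,.064)),("blk",(.34,.19,.06))]: print(n,proj(w,X))
E
```

```text
hole [0.5    0.3496 0.064 ]
pivot [0.5873 0.3684 0.074 ]
flange [0.4937 0.2207 0.063 ]
collar [0.4313 0.2145 0.064 ]
blkTL [0.517  0.2521 0.06  ]
blkTR [0.523  0.1921 0.06  ]
blkBR [0.404  0.1816 0.06  ]
blkBL [0.4028 0.2437 0.06  ]
drifttop [0.4281 0.2147 0.114 ]
bolthead [0.494 0.218 0.077]
[0.09896979 0.51978235 0.38535643] [ 0.23876227 -0.10683254 -0.96563637] [[339.78655628   0.         329.46602371]
 [  0.         339.78655628 236.63443529]
 [  0.           0.           1.        ]]
hole [193.7647527 439.6865443]
blk [125.32745212 440.87154457]
```

jog_arm --rows '[{"z": 40,"az": 8},{"x": 30,"y": -25,"z": 60,"az": 16},{"x": 65,"y": -60,"z": 60,"az": 23},{"x": 100,"y": -95,"z": 60,"az": 23},{"x": 135,"y": -130,"z": 60,"az": 23},{"x": 170,"y": -165,"z": 50,"az": 23},{"x": 205,"y": -200,"z": 40,"az": 23},{"x": 240,"y": -235,"z": 30,"az": 23}]'

```text
validation failed for argument at $.ro...
```

jog_arm --rows '[{"x": 25,"y": -25},{"x": 30,"y": -30},{"x": 30,"y": -30},{"x": 30,"y": -30},{"x": 30,"y": -30},{"x": 30,"y": -30},{"x": 30,"y": -30},{"x": 30,"y": -30}]'

```text
validation failed for argument at $.ro...
```

```bash
python3 - <<'E'
from h import *
s=ctrl.get_state(); print(s["time_s"],s["tcp_pos"],s["tool_rot"],s["contact_force"])
w=cams.camera("wrist"); save(w,"w1.png"); 
for n,X in [("hole",(.50,.35,.064)),("bolt",(.494,.220,.077)),("drift",(.431,.214,.089))]: print(n,proj(w,X))
E
```

```text
1.0 [0.1620349  0.49938048 0.22674905] [ 0.57201365 -0.41571042  0.5719625   0.41574527] [-0.34174824 -0.1057297   0.07940346]
hole [299.18417509 511.46745158]
bolt [196.36916225 544.05327293]
drift [165.46150506 518.31054931]
```

View pics/w1.png

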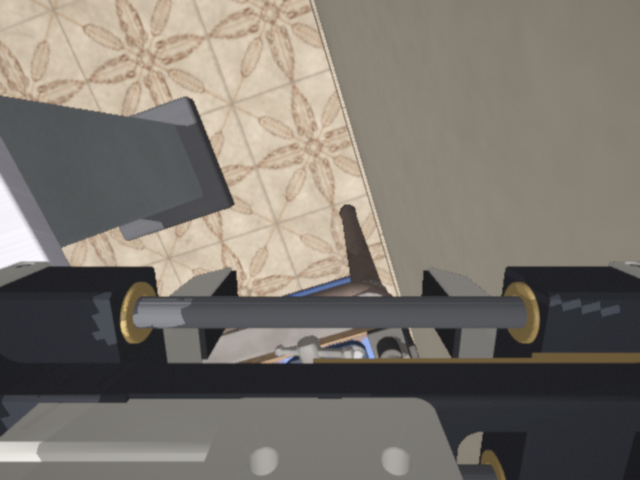

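The moves were refused and the arm is still at its start, so the picture shows only floor, wall and fingers. I'll resend with every key in each row.

jog_arm --rows '[{"x": 0,"y": 0,"z": 40,"ax": 0,"ay": 0,"az": 8,"jaw": 1},{"x": 30,"y": -25,"z": 60,"ax": 0,"ay": 0,"az": 16,"jaw": 1},{"x": 65,"y": -60,"z": 60,"ax": 0,"ay": 0,"az": 23,"jaw": 1},{"x": 100,"y": -95,"z": 60,"ax": 0,"ay": 0,"az": 23,"jaw": 1},{"x": 135,"y": -130,"z": 60,"ax": 0,"ay": 0,"az": 23,"jaw": 1},{"x": 170,"y": -165,"z": 50,"ax": 0,"ay": 0,"az": 23,"jaw": 1},{"x": 205,"y": -200,"z": 40,"ax": 0,"ay": 0,"az": 23,"jaw": 1},{"x": 240,"y": -235,"z": 30,"ax": 0,"ay": 0,"az": 23,"jaw": 1}]'

```text
time_s: 1.85
tcp_pos: [0.4022, 0.2638, 0.257]
tool_rot: [-0.478, 0.522, -0.477, -0.521]
contact_force: [0.3, 1.0, 0.2]
width: 0.0918
```

```bash
python3 - <<'E'
from h import *
w=cams.camera("wrist"); save(w,"w2.png"); 
for n,X in [("hole",(.50,.35,.064)),("bolt",(.494,.220,.077)),("drift",(.431,.214,.089)),("tcp",ctrl.get_state()["tcp_pos"])]: print(n,proj(w,X))
print(ray(w,320,240))
E
```

```text
hole [398.310279   305.40225636]
bolt [281.8822113  296.12911879]
drift [277.50921203 242.56986964]
tcp [319.35200836 291.22015843]
(array([0.3359657 , 0.25766539, 0.41554931]), array([ 0.26227749, -0.00490007, -0.96543292]))
```

View pics/w2.png

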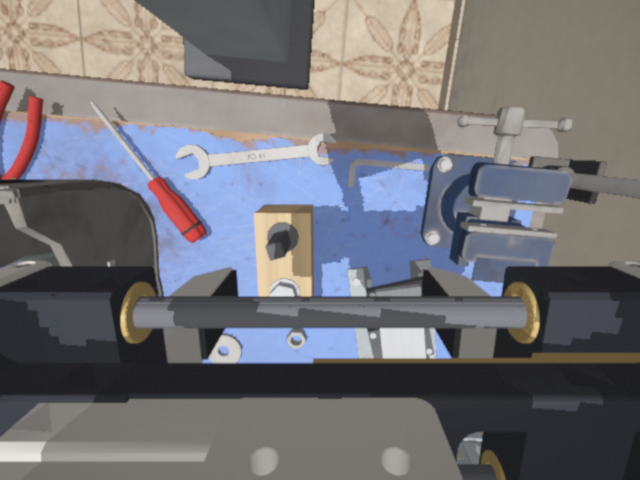

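Picture 4: the drift collar is at (281, 238), the block's near edge at row 205 and the vise on the right. The bolt and bracket are hidden by the gripper, so I'll move further along +x.

jog_arm --rows '[{"x": 40,"y": 8,"z": 0,"ax": 0,"ay": 0,"az": 0,"jaw": 1},{"x": 80,"y": 16,"z": -10,"ax": 0,"ay": 0,"az": 0,"jaw": 1},{"x": 110,"y": 20,"z": -30,"ax": 0,"ay": 0,"az": 0,"jaw": 1},{"x": 125,"y": 20,"z": -40,"ax": 0,"ay": 0,"az": 0,"jaw": 1},{"x": 125,"y": 20,"z": -40,"ax": 0,"ay": 0,"az": 0,"jaw": 1},{"x": 125,"y": 20,"z": -40,"ax": 0,"ay": 0,"az": 0,"jaw": 1},{"x": 125,"y": 20,"z": -40,"ax": 0,"ay": 0,"az": 0,"jaw": 1},{"x": 125,"y": 20,"z": -40,"ax": 0,"ay": 0,"az": 0,"jaw": 1}]'

```text
time_s: 2.7
tcp_pos: [0.5255, 0.2858, 0.2183]
tool_rot: [-0.478, 0.522, -0.477, -0.521]
contact_force: [-1.2, -0.3, 0.4]
width: 0.0914
```

```bash
python3 - <<'E'
from h import *
w=cams.camera("wrist"); save(w,"w3.png")
import pickle; pickle.dump(w,open("w3.pkl","wb"))
for n,X in [("hole",(.50,.35,.064)),("bolt",(.494,.220,.077)),("drift",(.431,.214,.089)),("tcp",ctrl.get_state()["tcp_pos"])]: print(n,proj(w,X))
a=np.array(w["pixels"])[60:280,200:460,::-1]; cv2.imwrite("pics/w3c.png",cv2.resize(a,None,fx=3,fy=2.7,interpolation=cv2.INTER_CUBIC))
print(ctrl.get_state()["tcp_pos"],ray(w,320,240)[0])
E
```

```text
hole [401.31452826 200.4129989 ]
bolt [258.12404864 182.93922945]
drift [250.25154935 104.18382071]
tcp [330.08350222 285.61722871]
[0.52555919 0.28573797 0.21821148] [0.45918872 0.27955074 0.37679335]
```

View pics/w3c.png

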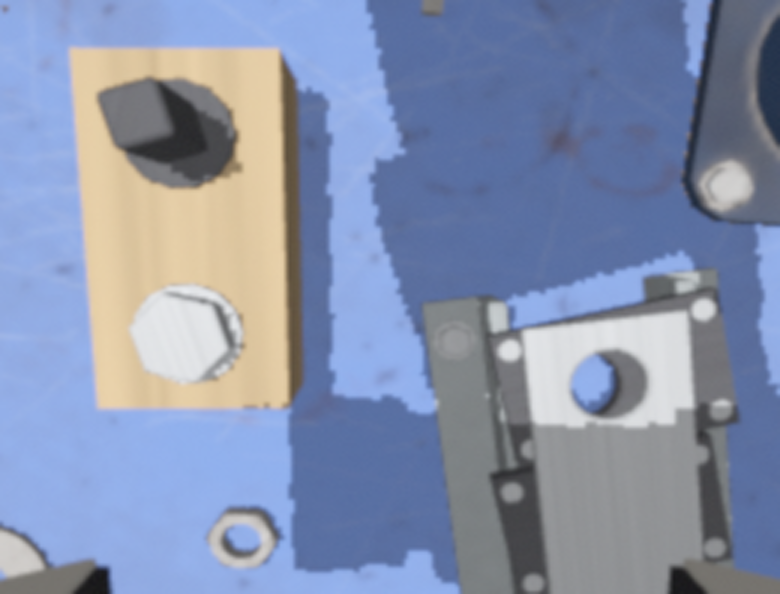

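Picture 5: the drift handle top is around crop (137, 115), tilted; the bolt head top is around (180, 335) and the strap hole centre around (608, 384). The dark crescent is on the hole's +y side in both views, so the plate hole lies toward -y. I'll zoom in on drift and bolt for their yaw.

```bash
python3 - <<'E'
import cv2
im=cv2.imread("pics/w3.png")
a=cv2.resize(im[76:136,225:285],None,fx=6,fy=6,interpolation=cv2.INTER_CUBIC)
b=cv2.resize(im[155:215,235:295],None,fx=6,fy=6,interpolation=cv2.INTER_CUBIC)
cv2.imwrite("pics/z.png",cv2.convertScaleAbs(cv2.hconcat([a,b]),alpha=1.2,beta=20))
E
```

```text
(no output)
```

View pics/z.png

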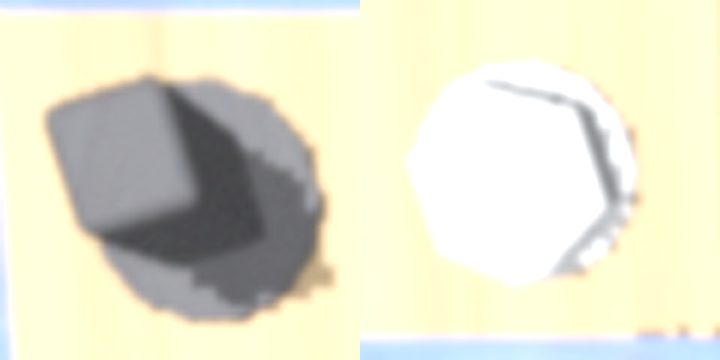

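Picture 6: handle top corners are at tile (46,113), (155,77), (198,197) and (85,233). The bolt's hexagon edge runs (485,82)-(582,106)-(612,203).

```bash
python3 - <<'E'
from h import *
import pickle
w=pickle.load(open("w3.pkl","rb"))
D=[at_z(w,225+a/6,76+b/6,.114)[:2] for a,b in [(46,113),(155,77),(198,197),(85,233)]]
print("drift c",np.mean(D,0))
for i in range(4): d=D[(i+1)%4]-D[i]; print(np.linalg.norm(d),np.degrees(np.arctan2(d[1],d[0])))
c=at_z(w,225+212/6,76+199/6,.064); print("collar",c)
B=[at_z(w,235+(a-360)/6,155+b/6,.077)[:2] for a,b in [(485,82),(582,106),(612,203),(552,275)]]
for i in range(3): d=B[i+1]-B[i]; print("hex",np.linalg.norm(d),np.degrees(np.arctan2(d[1],d[0])))
print("flange",at_z(w,235+(522-360)/6,155+172/6,.063))
print("hole",at_z(w,200+608/3,60+384/2.7,.064), "blk", [at_z(w,200+a/3,60+b/2.7,.06)[:2].round(4) for a,b in [(70,48),(280,48),(290,408),(98,408)]])
R=cv2.Rodrigues; from scipy.spatial.transform import Rotation as Q
q=ctrl.get_state()["tool_rot"]; M=Q.from_quat(np.roll(q,-1)).as_matrix(); print(M.round(3), np.degrees(np.arctan2(M[1,2],M[0,2])))
E
```

```text
drift c [0.43222255 0.21598409]
0.01391920533545109 111.77789156041754
0.014218896607163618 23.157210761602222
0.014579725212504186 -68.54042875061974
0.01413735342193297 -159.51111515552205
collar [0.43184367 0.21712484 0.064     ]
hex 0.014276770417191465 81.174836729024
hex 0.014511917523141495 20.193367564777358
hex 0.014102284421664798 -36.16935757400038
flange [0.49597783 0.22078245 0.063     ]
hole [0.50156232 0.3514854  0.064     ] blk [array([0.4089, 0.1838]), array([0.4036, 0.2436]), array([0.5192, 0.2538]), array([0.5245, 0.1936])]
[[ 0.001 -0.996 -0.088]
 [ 0.001 -0.088  0.996]
 [-1.    -0.002  0.001]] 95.05688254859577
```

jog_arm --rows '[{"x": -35,"y": -25,"z": 0,"ax": 0,"ay": 0,"az": 8,"jaw": 1},{"x": -70,"y": -55,"z": 0,"ax": 0,"ay": 0,"az": 16,"jaw": 1},{"x": -93.5,"y": -70,"z": -20,"ax": 0,"ay": 0,"az": 17,"jaw": 1},{"x": -93.5,"y": -70,"z": -60,"ax": 0,"ay": 0,"az": 17,"jaw": 1},{"x": -93.5,"y": -70,"z": -95,"ax": 0,"ay": 0,"az": 17,"jaw": 1},{"x": -93.5,"y": -70,"z": -125,"ax": 0,"ay": 0,"az": 17,"jaw": 1},{"x": -93.5,"y": -70,"z": -143,"ax": 0,"ay": 0,"az": 17,"jaw": 1},{"x": -93.5,"y": -70,"z": -148,"ax": 0,"ay": 0,"az": 17,"jaw": 1}]'

```text
time_s: 3.55
tcp_pos: [0.4313, 0.2152, 0.0679]
tool_rot: [0.395, -0.586, 0.396, 0.587]
contact_force: [0.5, 0.0, 0.6]
width: 0.0918
```

jog_arm --rows '[{"x": 0,"y": 0,"z": 0,"ax": 0,"ay": 0,"az": 0,"jaw": 0.15},{"x": 0,"y": 0,"z": 0,"ax": 0,"ay": 0,"az": 0,"jaw": 0},{"x": 0,"y": 0,"z": 0,"ax": 0,"ay": 0,"az": 0,"jaw": 0},{"x": 0,"y": 0,"z": 0,"ax": 0,"ay": 0,"az": 0,"jaw": 0},{"x": 0,"y": 0,"z": 0,"ax": 0,"ay": 0,"az": 0,"jaw": 0},{"x": 0,"y": 0,"z": 0,"ax": 0,"ay": 0,"az": 0,"jaw": 0},{"x": 0,"y": 0,"z": 0,"ax": 0,"ay": 0,"az": 0,"jaw": 0},{"x": 0,"y": 0,"z": 0,"ax": 0,"ay": 0,"az": 0,"jaw": 0}]' --force 40

```text
time_s: 4.35
tcp_pos: [0.4325, 0.2154, 0.0691]
tool_rot: [0.395, -0.586, 0.395, 0.586]
contact_force: [-0.1, -0.6, 0.5]
width: 0.0327
```

jog_arm --rows '[{"x": 0,"y": 0,"z": 0,"ax": 0,"ay": 0,"az": 0,"jaw": 0},{"x": 0,"y": 0,"z": 0,"ax": 0,"ay": 0,"az": 0,"jaw": 0},{"x": 0,"y": 0,"z": 0,"ax": 0,"ay": 0,"az": 0,"jaw": 0},{"x": 0,"y": 0,"z": 0,"ax": 0,"ay": 0,"az": 0,"jaw": 0},{"x": 0,"y": 0,"z": 0,"ax": 0,"ay": 0,"az": 0,"jaw": 0},{"x": 0,"y": 0,"z": 0,"ax": 0,"ay": 0,"az": 0,"jaw": 0},{"x": 0,"y": 0,"z": 10,"ax": 0,"ay": 0,"az": 0,"jaw": 0},{"x": 0,"y": 0,"z": 15,"ax": 0,"ay": 0,"az": 0,"jaw": 0}]'

```text
time_s: 5.15
tcp_pos: [0.4327, 0.2154, 0.0849]
tool_rot: [-0.395, 0.586, -0.395, -0.586]
contact_force: [0.2, -0.9, -2.3]
width: 0.0157
```

jog_arm --rows '[{"x": 0,"y": 0,"z": 30,"ax": 0,"ay": 0,"az": 0,"jaw": 0},{"x": 0,"y": 0,"z": 65,"ax": 0,"ay": 0,"az": 0,"jaw": 0},{"x": 10,"y": 20,"z": 75,"ax": 0,"ay": 0,"az": -3,"jaw": 0},{"x": 28,"y": 52,"z": 75,"ax": 0,"ay": 0,"az": -6,"jaw": 0},{"x": 46,"y": 85,"z": 75,"ax": 0,"ay": 0,"az": -10,"jaw": 0},{"x": 62,"y": 115,"z": 75,"ax": 0,"ay": 0,"az": -10,"jaw": 0},{"x": 70,"y": 129,"z": 75,"ax": 0,"ay": 0,"az": -10,"jaw": 0},{"x": 70,"y": 129,"z": 75,"ax": 0,"ay": 0,"az": -10,"jaw": 0}]'

```text
time_s: 5.95
tcp_pos: [0.503, 0.3461, 0.1589]
tool_rot: [-0.445, 0.55, -0.444, -0.55]
contact_force: [-0.2, -0.2, -1.8]
width: 0.0157
```

jog_arm --rows '[{"x": 0,"y": 0,"z": -5,"ax": 0,"ay": 0,"az": 0,"jaw": 0},{"x": 0,"y": 0,"z": -12,"ax": 0,"ay": 0,"az": 0,"jaw": 0},{"x": 0,"y": 0,"z": -18,"ax": 0,"ay": 0,"az": 0,"jaw": 0},{"x": 0,"y": 0,"z": -22,"ax": 0,"ay": 0,"az": 0,"jaw": 0},{"x": 0,"y": 0,"z": -24,"ax": 0,"ay": 0,"az": 0,"jaw": 0},{"x": 0,"y": 0,"z": -25,"ax": 0,"ay": 0,"az": 0,"jaw": 0},{"x": 0,"y": 0,"z": -25,"ax": 0,"ay": 0,"az": 0,"jaw": 0},{"x": 0,"y": 0,"z": -25,"ax": 0,"ay": 0,"az": 0,"jaw": 0}]'

```text
time_s: 6.75
tcp_pos: [0.5026, 0.3445, 0.1343]
tool_rot: [-0.445, 0.55, -0.445, -0.55]
contact_force: [-0.6, -0.7, -1.7]
width: 0.016
```

```bash
python3 - <<'E'
from h import *
s=ctrl.get_state(); t=s["tcp_pos"]; print(s["time_s"],t,s["contact_force"],s["torque"])
w=cams.camera("top"); save(w,"t5.png")
for n,X in [("tip",t-[0,0,.0637]),("hole",(.5013,.3512,.064)),("handletop",t+[0,0,.0443])]: print(n,proj(w,X))
a=np.array(w["pixels"])[215:295,150:250,::-1]; cv2.imwrite("pics/t5c.png",cv2.resize(a,None,fx=7,fy=7,interpolation=cv2.INTER_CUBIC))
s=cams.camera("scene"); save(s,"s5.png")
for n,X in [("tip",t-[0,0,.0637]),("hole",(.5013,.3512,.064)),("handletop",t+[0,0,.0443])]: print(n,proj(s,X))
a=np.array(s["pixels"])[160:260,360:490,::-1]; cv2.imwrite("pics/s5c.png",cv2.resize(a,None,fx=6,fy=6,interpolation=cv2.INTER_CUBIC))
E
```

```text
6.75 [0.50262318 0.34447778 0.13426894] [-0.64951213 -0.65986273 -1.7066271 ] [-0.00857375 -0.00510695  0.02563704]
tip [197.56324587 257.14394663]
hole [194.49546965 258.94747365]
handletop [181.71387446 240.53654149]
tip [416.82498305 219.63193753]
hole [418.84335324 220.86990482]
handletop [426.04303176 172.80544241]
```

View pics/s5c.png

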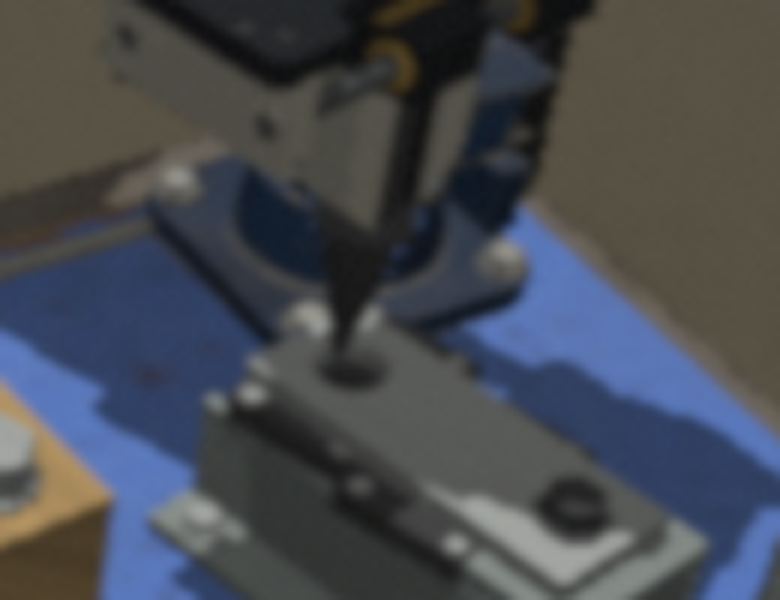

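Picture 7: the tip is at (417, 218), just above the -y part of the hole (centre 419, 221), agreeing with my predicted pixels. Now I'll descend gently.

jog_arm --rows '[{"x": 0,"y": 0,"z": -3,"ax": 0,"ay": 0,"az": 0,"jaw": 0},{"x": 0,"y": 0,"z": -6,"ax": 0,"ay": 0,"az": 0,"jaw": 0},{"x": 0,"y": 0,"z": -9,"ax": 0,"ay": 0,"az": 0,"jaw": 0},{"x": 0,"y": 0,"z": -11,"ax": 0,"ay": 0,"az": 0,"jaw": 0},{"x": 0,"y": 0,"z": -12.5,"ax": 0,"ay": 0,"az": 0,"jaw": 0},{"x": 0,"y": 0,"z": -13.5,"ax": 0,"ay": 0,"az": 0,"jaw": 0},{"x": 0,"y": 0,"z": -14,"ax": 0,"ay": 0,"az": 0,"jaw": 0},{"x": 0,"y": 0,"z": -14,"ax": 0,"ay": 0,"az": 0,"jaw": 0}]'

```text
time_s: 7.65
tcp_pos: [0.5025, 0.3444, 0.12]
tool_rot: [0.445, -0.55, 0.445, 0.55]
contact_force: [0.1, -0.3, -0.9]
width: 0.0158
```

jog_arm --rows '[{"x": 0,"y": 0,"z": -0.5,"ax": 0,"ay": 0,"az": 0,"jaw": 0},{"x": 0,"y": 0,"z": -1,"ax": 0,"ay": 0,"az": 0,"jaw": 0},{"x": 0,"y": 0,"z": -1.5,"ax": 0,"ay": 0,"az": 0,"jaw": 0},{"x": 0,"y": 0,"z": -2,"ax": 0,"ay": 0,"az": 0,"jaw": 0},{"x": 0,"y": 0,"z": -2.5,"ax": 0,"ay": 0,"az": 0,"jaw": 0},{"x": 0,"y": 0,"z": -3,"ax": 0,"ay": 0,"az": 0,"jaw": 0},{"x": 0,"y": 0,"z": -3,"ax": 0,"ay": 0,"az": 0,"jaw": 0},{"x": 0,"y": 0,"z": -3,"ax": 0,"ay": 0,"az": 0,"jaw": 0}]'

```text
time_s: 8.45
tcp_pos: [0.5025, 0.3444, 0.117]
tool_rot: [0.445, -0.55, 0.445, 0.55]
contact_force: [0.2, -0.2, -2.9]
width: 0.0159
```

jog_arm --rows '[{"x": 0,"y": 0,"z": -1,"ax": 0,"ay": 0,"az": 0,"jaw": 0},{"x": 0,"y": 0,"z": -2,"ax": 0,"ay": 0,"az": 0,"jaw": 0},{"x": 0,"y": 0,"z": -3,"ax": 0,"ay": 0,"az": 0,"jaw": 0},{"x": -0.1,"y": 0.5,"z": -3,"ax": 0,"ay": 0,"az": 0,"jaw": 0},{"x": -0.2,"y": 1,"z": -3,"ax": 0,"ay": 0,"az": 0,"jaw": 0},{"x": -0.3,"y": 1.5,"z": -3,"ax": 0,"ay": 0,"az": 0,"jaw": 0},{"x": -0.4,"y": 2,"z": -3,"ax": 0,"ay": 0,"az": 0,"jaw": 0},{"x": -0.4,"y": 2,"z": -3,"ax": 0,"ay": 0,"az": 0,"jaw": 0}]'

```text
time_s: 9.25
tcp_pos: [0.5021, 0.3465, 0.114]
tool_rot: [0.445, -0.55, 0.445, 0.55]
contact_force: [0.5, 0.5, -1.8]
width: 0.0157
```

jog_arm --rows '[{"x": -0.1,"y": 0.3,"z": 0,"ax": 0,"ay": 0,"az": 0,"jaw": 0},{"x": -0.1,"y": 0.6,"z": 0,"ax": 0,"ay": 0,"az": 0,"jaw": 0},{"x": -0.2,"y": 0.9,"z": 0,"ax": 0,"ay": 0,"az": 0,"jaw": 0},{"x": -0.2,"y": 1.2,"z": 0,"ax": 0,"ay": 0,"az": 0,"jaw": 0},{"x": -0.3,"y": 1.5,"z": 0,"ax": 0,"ay": 0,"az": 0,"jaw": 0},{"x": -0.4,"y": 1.8,"z": 0,"ax": 0,"ay": 0,"az": 0,"jaw": 0},{"x": -0.4,"y": 2,"z": 0,"ax": 0,"ay": 0,"az": 0,"jaw": 0},{"x": -0.4,"y": 2,"z": 0,"ax": 0,"ay": 0,"az": 0,"jaw": 0}]'

```text
time_s: 10.05
tcp_pos: [0.5017, 0.3484, 0.114]
tool_rot: [-0.445, 0.55, -0.445, -0.55]
contact_force: [-0.0, 0.4, -2.3]
width: 0.0156
```

jog_arm --rows '[{"x": -0.1,"y": 0.3,"z": 0,"ax": 0,"ay": 0,"az": 0,"jaw": 0},{"x": -0.1,"y": 0.6,"z": 0,"ax": 0,"ay": 0,"az": 0,"jaw": 0},{"x": -0.2,"y": 0.9,"z": 0,"ax": 0,"ay": 0,"az": 0,"jaw": 0},{"x": -0.2,"y": 1.2,"z": 0,"ax": 0,"ay": 0,"az": 0,"jaw": 0},{"x": -0.3,"y": 1.5,"z": 0,"ax": 0,"ay": 0,"az": 0,"jaw": 0},{"x": -0.4,"y": 1.8,"z": 0,"ax": 0,"ay": 0,"az": 0,"jaw": 0},{"x": -0.4,"y": 2,"z": 0,"ax": 0,"ay": 0,"az": 0,"jaw": 0},{"x": -0.4,"y": 2,"z": 0,"ax": 0,"ay": 0,"az": 0,"jaw": 0}]'

```text
time_s: 10.85
tcp_pos: [0.5013, 0.3505, 0.1141]
tool_rot: [0.445, -0.55, 0.445, 0.55]
contact_force: [-0.5, -0.2, -1.4]
width: 0.0159
```

jog_arm --rows '[{"x": -0.1,"y": 0.3,"z": 0,"ax": 0,"ay": 0,"az": 0,"jaw": 0},{"x": -0.1,"y": 0.6,"z": 0,"ax": 0,"ay": 0,"az": 0,"jaw": 0},{"x": -0.2,"y": 0.9,"z": 0,"ax": 0,"ay": 0,"az": 0,"jaw": 0},{"x": -0.2,"y": 1.2,"z": 0,"ax": 0,"ay": 0,"az": 0,"jaw": 0},{"x": -0.3,"y": 1.5,"z": 0,"ax": 0,"ay": 0,"az": 0,"jaw": 0},{"x": -0.3,"y": 1.5,"z": 0,"ax": 0,"ay": 0,"az": 0,"jaw": 0},{"x": -0.3,"y": 1.5,"z": 0,"ax": 0,"ay": 0,"az": 0,"jaw": 0},{"x": -0.3,"y": 1.5,"z": 0,"ax": 0,"ay": 0,"az": 0,"jaw": 0}]'

```text
time_s: 11.65
tcp_pos: [0.501, 0.3519, 0.114]
tool_rot: [0.445, -0.55, 0.445, 0.55]
contact_force: [0.1, -0.4, -1.8]
width: 0.0156
```

jog_arm --rows '[{"x": -0.1,"y": 0.3,"z": 0,"ax": 0,"ay": 0,"az": 0,"jaw": 0},{"x": -0.1,"y": 0.6,"z": 0,"ax": 0,"ay": 0,"az": 0,"jaw": 0},{"x": -0.2,"y": 0.9,"z": 0,"ax": 0,"ay": 0,"az": 0,"jaw": 0},{"x": -0.2,"y": 1.2,"z": 0,"ax": 0,"ay": 0,"az": 0,"jaw": 0},{"x": -0.3,"y": 1.5,"z": 0,"ax": 0,"ay": 0,"az": 0,"jaw": 0},{"x": -0.3,"y": 1.5,"z": 0,"ax": 0,"ay": 0,"az": 0,"jaw": 0},{"x": -0.3,"y": 1.5,"z": 0,"ax": 0,"ay": 0,"az": 0,"jaw": 0},{"x": -0.3,"y": 1.5,"z": 0,"ax": 0,"ay": 0,"az": 0,"jaw": 0}]'

```text
time_s: 12.45
tcp_pos: [0.5007, 0.3534, 0.114]
tool_rot: [0.445, -0.55, 0.445, 0.55]
contact_force: [-0.3, 0.3, -2.5]
width: 0.0158
```

jog_arm --rows '[{"x": -0.1,"y": 0.3,"z": 0,"ax": 0,"ay": 0,"az": 0,"jaw": 0},{"x": -0.1,"y": 0.6,"z": 0,"ax": 0,"ay": 0,"az": 0,"jaw": 0},{"x": -0.2,"y": 0.8,"z": 0,"ax": 0,"ay": 0,"az": 0,"jaw": 0},{"x": -0.2,"y": 1.0,"z": 0,"ax": 0,"ay": 0,"az": 0,"jaw": 0},{"x": -0.2,"y": 1.0,"z": 0,"ax": 0,"ay": 0,"az": 0,"jaw": 0},{"x": -0.2,"y": 1.0,"z": 0,"ax": 0,"ay": 0,"az": 0,"jaw": 0},{"x": -0.2,"y": 1.0,"z": 0,"ax": 0,"ay": 0,"az": 0,"jaw": 0},{"x": -0.2,"y": 1.0,"z": 0,"ax": 0,"ay": 0,"az": 0,"jaw": 0}]'

```text
time_s: 13.25
tcp_pos: [0.5005, 0.3544, 0.114]
tool_rot: [0.445, -0.55, 0.445, 0.55]
contact_force: [0.6, 0.2, -2.3]
width: 0.0159
```

jog_arm --rows '[{"x": -0.1,"y": 0.3,"z": 0,"ax": 0,"ay": 0,"az": 0,"jaw": 0},{"x": -0.1,"y": 0.6,"z": 0,"ax": 0,"ay": 0,"az": 0,"jaw": 0},{"x": -0.2,"y": 0.8,"z": 0,"ax": 0,"ay": 0,"az": 0,"jaw": 0},{"x": -0.2,"y": 1.0,"z": 0,"ax": 0,"ay": 0,"az": 0,"jaw": 0},{"x": -0.2,"y": 1.0,"z": 0,"ax": 0,"ay": 0,"az": 0,"jaw": 0},{"x": -0.2,"y": 1.0,"z": 0,"ax": 0,"ay": 0,"az": 0,"jaw": 0},{"x": -0.2,"y": 1.0,"z": 0,"ax": 0,"ay": 0,"az": 0,"jaw": 0},{"x": -0.2,"y": 1.0,"z": 0,"ax": 0,"ay": 0,"az": 0,"jaw": 0}]'

```text
time_s: 14.05
tcp_pos: [0.5003, 0.3552, 0.114]
tool_rot: [-0.445, 0.55, -0.445, -0.55]
contact_force: [1.1, -3.5, -1.9]
width: 0.016
```

jog_arm --rows '[{"x": -0.1,"y": 0.3,"z": 0,"ax": 0,"ay": 0,"az": 0,"jaw": 0},{"x": -0.1,"y": 0.6,"z": 0,"ax": 0,"ay": 0,"az": 0,"jaw": 0},{"x": -0.2,"y": 0.8,"z": 0,"ax": 0,"ay": 0,"az": 0,"jaw": 0},{"x": -0.2,"y": 1.0,"z": 0,"ax": 0,"ay": 0,"az": 0,"jaw": 0},{"x": -0.2,"y": 1.0,"z": 0,"ax": 0,"ay": 0,"az": 0,"jaw": 0},{"x": -0.2,"y": 1.0,"z": 0,"ax": 0,"ay": 0,"az": 0,"jaw": 0},{"x": -0.2,"y": 1.0,"z": 0,"ax": 0,"ay": 0,"az": 0,"jaw": 0},{"x": -0.2,"y": 1.0,"z": 0,"ax": 0,"ay": 0,"az": 0,"jaw": 0}]'

```text
time_s: 14.85
tcp_pos: [0.5002, 0.3556, 0.1139]
tool_rot: [-0.444, 0.55, -0.445, -0.549]
contact_force: [0.9, -6.4, -2.4]
width: 0.016
```

Contact came at y ≈ 0.355, firm and growing, so it's the plate's +y rim. That puts the plate hole centre near (0.5022, 0.3461). I'll go there and descend.

jog_arm --rows '[{"x": 0.5,"y": -2.5,"z": 0,"ax": 0,"ay": 0,"az": 0,"jaw": 0},{"x": 1,"y": -5,"z": 0,"ax": 0,"ay": 0,"az": 0,"jaw": 0},{"x": 1.6,"y": -7.5,"z": 0,"ax": 0,"ay": 0,"az": 0,"jaw": 0},{"x": 2.2,"y": -10.3,"z": 0,"ax": 0,"ay": 0,"az": 0,"jaw": 0},{"x": 2.2,"y": -10.3,"z": -1.5,"ax": 0,"ay": 0,"az": 0,"jaw": 0},{"x": 2.2,"y": -10.3,"z": -3,"ax": 0,"ay": 0,"az": 0,"jaw": 0},{"x": 2.2,"y": -10.3,"z": -5,"ax": 0,"ay": 0,"az": 0,"jaw": 0},{"x": 2.2,"y": -10.3,"z": -5,"ax": 0,"ay": 0,"az": 0,"jaw": 0}]'

```text
time_s: 15.65
tcp_pos: [0.5021, 0.3461, 0.1086]
tool_rot: [0.445, -0.549, 0.445, 0.55]
contact_force: [0.6, -0.3, -2.2]
width: 0.0156
```

jog_arm --rows '[{"x": 0,"y": 0,"z": -1,"ax": 0,"ay": 0,"az": 0,"jaw": 0},{"x": 0,"y": 0,"z": -2,"ax": 0,"ay": 0,"az": 0,"jaw": 0},{"x": 0,"y": 0,"z": -3,"ax": 0,"ay": 0,"az": 0,"jaw": 0},{"x": 0,"y": 0,"z": -4,"ax": 0,"ay": 0,"az": 0,"jaw": 0},{"x": 0,"y": 0,"z": -5,"ax": 0,"ay": 0,"az": 0,"jaw": 0},{"x": 0,"y": 0,"z": -6,"ax": 0,"ay": 0,"az": 0,"jaw": 0},{"x": 0,"y": 0,"z": -6,"ax": 0,"ay": 0,"az": 0,"jaw": 0},{"x": 0,"y": 0,"z": -6,"ax": 0,"ay": 0,"az": 0,"jaw": 0}]'

```text
time_s: 16.45
tcp_pos: [0.5024, 0.3466, 0.1032]
tool_rot: [0.445, -0.55, 0.444, 0.55]
contact_force: [-1.0, 3.8, 0.4]
width: 0.016
```

jog_arm --rows '[{"x": 0.1,"y": -0.2,"z": -0.7,"ax": 0,"ay": 0,"az": 0,"jaw": 0},{"x": 0.1,"y": -0.5,"z": -1.4,"ax": 0,"ay": 0,"az": 0,"jaw": 0},{"x": 0.1,"y": -0.5,"z": -2.1,"ax": 0,"ay": 0,"az": 0,"jaw": 0},{"x": 0.1,"y": -0.5,"z": -2.8,"ax": 0,"ay": 0,"az": 0,"jaw": 0},{"x": 0.1,"y": -0.5,"z": -3.5,"ax": 0,"ay": 0,"az": 0,"jaw": 0},{"x": 0.1,"y": -0.5,"z": -4.2,"ax": 0,"ay": 0,"az": 0,"jaw": 0},{"x": 0.1,"y": -0.5,"z": -5,"ax": 0,"ay": 0,"az": 0,"jaw": 0},{"x": 0.1,"y": -0.5,"z": -5,"ax": 0,"ay": 0,"az": 0,"jaw": 0}]'

```text
time_s: 17.25
tcp_pos: [0.5025, 0.3456, 0.0979]
tool_rot: [-0.445, 0.55, -0.445, -0.55]
contact_force: [-0.1, 5.0, 0.8]
width: 0.0161
```

jog_arm --rows '[{"x": 0,"y": 0,"z": -0.7,"ax": 0,"ay": 0,"az": 0,"jaw": 0},{"x": 0,"y": 0,"z": -1.4,"ax": 0,"ay": 0,"az": 0,"jaw": 0},{"x": 0,"y": 0,"z": -2.1,"ax": 0,"ay": 0,"az": 0,"jaw": 0},{"x": 0,"y": 0,"z": -2.8,"ax": 0,"ay": 0,"az": 0,"jaw": 0},{"x": 0,"y": 0,"z": -3.5,"ax": 0,"ay": 0,"az": 0,"jaw": 0},{"x": 0,"y": 0,"z": -4.2,"ax": 0,"ay": 0,"az": 0,"jaw": 0},{"x": 0,"y": 0,"z": -5,"ax": 0,"ay": 0,"az": 0,"jaw": 0},{"x": 0,"y": 0,"z": -5,"ax": 0,"ay": 0,"az": 0,"jaw": 0}]'

```text
time_s: 18.05
tcp_pos: [0.5025, 0.3456, 0.0929]
tool_rot: [-0.445, 0.55, -0.445, -0.55]
contact_force: [1.2, 5.2, 1.9]
width: 0.016
```

jog_arm --rows '[{"x": 0,"y": 0,"z": -0.7,"ax": 0,"ay": 0,"az": 0,"jaw": 0},{"x": 0,"y": 0,"z": -1.4,"ax": 0,"ay": 0,"az": 0,"jaw": 0},{"x": 0,"y": 0,"z": -2.1,"ax": 0,"ay": 0,"az": 0,"jaw": 0},{"x": 0,"y": 0,"z": -2.8,"ax": 0,"ay": 0,"az": 0,"jaw": 0},{"x": 0,"y": 0,"z": -3.5,"ax": 0,"ay": 0,"az": 0,"jaw": 0},{"x": 0,"y": 0,"z": -4.2,"ax": 0,"ay": 0,"az": 0,"jaw": 0},{"x": 0,"y": 0,"z": -4.5,"ax": 0,"ay": 0,"az": 0,"jaw": 0},{"x": 0,"y": 0,"z": -4.5,"ax": 0,"ay": 0,"az": 0,"jaw": 0}]'

```text
time_s: 18.85
tcp_pos: [0.5025, 0.3456, 0.0885]
tool_rot: [-0.445, 0.55, -0.445, -0.55]
contact_force: [0.8, 5.3, 2.4]
width: 0.0159
```

jog_arm --rows '[{"x": 0,"y": 0,"z": -0.4,"ax": 0,"ay": 0,"az": 0,"jaw": 0},{"x": 0,"y": 0,"z": -0.8,"ax": 0,"ay": 0,"az": 0,"jaw": 0},{"x": 0,"y": 0,"z": -1.2,"ax": 0,"ay": 0,"az": 0,"jaw": 0},{"x": 0,"y": 0,"z": -1.6,"ax": 0,"ay": 0,"az": 0,"jaw": 0},{"x": 0,"y": 0,"z": -2,"ax": 0,"ay": 0,"az": 0,"jaw": 0},{"x": 0,"y": 0,"z": -2,"ax": 0,"ay": 0,"az": 0,"jaw": 0},{"x": 0,"y": 0,"z": -2,"ax": 0,"ay": 0,"az": 0,"jaw": 0},{"x": 0,"y": 0,"z": -2,"ax": 0,"ay": 0,"az": 0,"jaw": 0}]'

```text
time_s: 19.65
tcp_pos: [0.5026, 0.3457, 0.0863]
tool_rot: [-0.445, 0.55, -0.445, -0.55]
contact_force: [1.9, 5.4, 1.1]
width: 0.0159
```

jog_arm --rows '[{"x": 0.2,"y": 0,"z": -0.5,"ax": 0,"ay": 0,"az": 0,"jaw": 0},{"x": 0.2,"y": 0,"z": -1,"ax": 0,"ay": 0,"az": 0,"jaw": 0},{"x": 0.2,"y": 0,"z": -1.5,"ax": 0,"ay": 0,"az": 0,"jaw": 0},{"x": 0.2,"y": 0,"z": -2,"ax": 0,"ay": 0,"az": 0,"jaw": 0},{"x": 0.2,"y": 0,"z": -2.5,"ax": 0,"ay": 0,"az": 0,"jaw": 0},{"x": 0.2,"y": 0,"z": -3,"ax": 0,"ay": 0,"az": 0,"jaw": 0},{"x": 0.2,"y": 0,"z": -3,"ax": 0,"ay": 0,"az": 0,"jaw": 0},{"x": 0.2,"y": 0,"z": -3,"ax": 0,"ay": 0,"az": 0,"jaw": 0}]'

```text
time_s: 20.45
tcp_pos: [0.5027, 0.3456, 0.0832]
tool_rot: [-0.445, 0.55, -0.445, -0.55]
contact_force: [2.2, 5.4, 0.0]
width: 0.016
```

jog_arm --rows '[{"x": 0,"y": 0,"z": -0.4,"ax": 0,"ay": 0,"az": 0,"jaw": 0},{"x": 0,"y": 0,"z": -0.8,"ax": 0,"ay": 0,"az": 0,"jaw": 0},{"x": 0,"y": 0,"z": -1.2,"ax": 0,"ay": 0,"az": 0,"jaw": 0},{"x": 0,"y": 0,"z": -1.6,"ax": 0,"ay": 0,"az": 0,"jaw": 0},{"x": 0,"y": 0,"z": -2,"ax": 0,"ay": 0,"az": 0,"jaw": 0},{"x": 0,"y": 0,"z": -2,"ax": 0,"ay": 0,"az": 0,"jaw": 0},{"x": 0,"y": 0,"z": -2,"ax": 0,"ay": 0,"az": 0,"jaw": 0},{"x": 0,"y": 0,"z": -2,"ax": 0,"ay": 0,"az": 0,"jaw": 0}]'

```text
time_s: 21.25
tcp_pos: [0.5027, 0.3456, 0.0812]
tool_rot: [-0.445, 0.55, -0.445, -0.55]
contact_force: [0.5, 4.7, 0.7]
width: 0.0158
```

jog_arm --rows '[{"x": 0,"y": 0,"z": -0.2,"ax": 0,"ay": 0,"az": 0,"jaw": 0},{"x": 0,"y": 0,"z": -0.4,"ax": 0,"ay": 0,"az": 0,"jaw": 0},{"x": 0,"y": 0,"z": -0.6,"ax": 0,"ay": 0,"az": 0,"jaw": 0},{"x": 0,"y": 0,"z": -0.8,"ax": 0,"ay": 0,"az": 0,"jaw": 0},{"x": 0,"y": 0,"z": -1,"ax": 0,"ay": 0,"az": 0,"jaw": 0},{"x": 0,"y": 0,"z": -1.2,"ax": 0,"ay": 0,"az": 0,"jaw": 0},{"x": 0,"y": 0,"z": -1.2,"ax": 0,"ay": 0,"az": 0,"jaw": 0},{"x": 0,"y": 0,"z": -1.2,"ax": 0,"ay": 0,"az": 0,"jaw": 0}]'

```text
time_s: 22.05
tcp_pos: [0.5028, 0.3456, 0.0802]
tool_rot: [-0.445, 0.55, -0.445, -0.55]
contact_force: [1.5, 3.6, 1.3]
width: 0.0161
```

jog_arm --rows '[{"x": 0,"y": 0,"z": -0.2,"ax": 0,"ay": 0,"az": 0,"jaw": 0},{"x": 0,"y": 0,"z": -0.4,"ax": 0,"ay": 0,"az": 0,"jaw": 0},{"x": 0,"y": 0,"z": -0.6,"ax": 0,"ay": 0,"az": 0,"jaw": 0},{"x": 0,"y": 0,"z": -0.8,"ax": 0,"ay": 0,"az": 0,"jaw": 0},{"x": 0,"y": 0,"z": -1,"ax": 0,"ay": 0,"az": 0,"jaw": 0},{"x": 0,"y": 0,"z": -1,"ax": 0,"ay": 0,"az": 0,"jaw": 0},{"x": 0,"y": 0,"z": -1,"ax": 0,"ay": 0,"az": 0,"jaw": 0},{"x": 0,"y": 0,"z": -1,"ax": 0,"ay": 0,"az": 0,"jaw": 0}]'

```text
time_s: 22.85
tcp_pos: [0.5028, 0.3456, 0.0794]
tool_rot: [-0.445, 0.55, -0.445, -0.549]
contact_force: [3.2, 3.5, 3.0]
width: 0.0157
```

jog_arm --rows '[{"x": 0.3,"y": 0,"z": 0,"ax": 0,"ay": 0,"az": 0,"jaw": 0},{"x": 0.5,"y": 0,"z": -0.2,"ax": 0,"ay": 0,"az": 0,"jaw": 0},{"x": 0.5,"y": 0,"z": -0.4,"ax": 0,"ay": 0,"az": 0,"jaw": 0},{"x": 0.5,"y": 0,"z": -0.6,"ax": 0,"ay": 0,"az": 0,"jaw": 0},{"x": 0.5,"y": 0,"z": -0.8,"ax": 0,"ay": 0,"az": 0,"jaw": 0},{"x": 0.5,"y": 0,"z": -0.8,"ax": 0,"ay": 0,"az": 0,"jaw": 0},{"x": 0.5,"y": 0,"z": -0.8,"ax": 0,"ay": 0,"az": 0,"jaw": 0},{"x": 0.5,"y": 0,"z": -0.8,"ax": 0,"ay": 0,"az": 0,"jaw": 0}]'

```text
time_s: 23.65
tcp_pos: [0.5031, 0.3456, 0.0784]
tool_rot: [0.445, -0.55, 0.445, 0.55]
contact_force: [3.4, 3.0, 1.9]
width: 0.0159
```

jog_arm --rows '[{"x": 0.2,"y": 0.2,"z": 0,"ax": 0,"ay": 0,"az": 0,"jaw": 0},{"x": 0.3,"y": 0.2,"z": -0.3,"ax": 0,"ay": 0,"az": 0,"jaw": 0},{"x": 0.3,"y": 0.2,"z": -0.6,"ax": 0,"ay": 0,"az": 0,"jaw": 0},{"x": 0.3,"y": 0.2,"z": -0.9,"ax": 0,"ay": 0,"az": 0,"jaw": 0},{"x": 0.3,"y": 0.2,"z": -1.2,"ax": 0,"ay": 0,"az": 0,"jaw": 0},{"x": 0.3,"y": 0.2,"z": -1.5,"ax": 0,"ay": 0,"az": 0,"jaw": 0},{"x": 0.3,"y": 0.2,"z": -1.5,"ax": 0,"ay": 0,"az": 0,"jaw": 0},{"x": 0.3,"y": 0.2,"z": -1.5,"ax": 0,"ay": 0,"az": 0,"jaw": 0}]'

```text
time_s: 24.45
tcp_pos: [0.5033, 0.3457, 0.0769]
tool_rot: [0.445, -0.55, 0.445, 0.55]
contact_force: [1.6, 3.0, 0.1]
width: 0.016
```

jog_arm --rows '[{"x": 0,"y": 0,"z": -0.3,"ax": 0,"ay": 0,"az": 0,"jaw": 0},{"x": 0,"y": 0,"z": -0.6,"ax": 0,"ay": 0,"az": 0,"jaw": 0},{"x": 0,"y": 0,"z": -0.9,"ax": 0,"ay": 0,"az": 0,"jaw": 0},{"x": 0,"y": 0,"z": -1.2,"ax": 0,"ay": 0,"az": 0,"jaw": 0},{"x": 0,"y": 0,"z": -1.5,"ax": 0,"ay": 0,"az": 0,"jaw": 0},{"x": 0,"y": 0,"z": -1.5,"ax": 0,"ay": 0,"az": 0,"jaw": 0},{"x": 0,"y": 0,"z": -1.5,"ax": 0,"ay": 0,"az": 0,"jaw": 0},{"x": 0,"y": 0,"z": -1.5,"ax": 0,"ay": 0,"az": 0,"jaw": 0}]'

```text
time_s: 25.25
tcp_pos: [0.5033, 0.3457, 0.0754]
tool_rot: [0.445, -0.55, 0.445, 0.55]
contact_force: [2.2, 0.7, -0.8]
width: 0.0155
```

Free and sliding. On to collar contact.

jog_arm --rows '[{"x": 0.1,"y": 0,"z": -0.3,"ax": 0,"ay": 0,"az": 0,"jaw": 0},{"x": 0.2,"y": 0,"z": -0.6,"ax": 0,"ay": 0,"az": 0,"jaw": 0},{"x": 0.2,"y": 0,"z": -0.9,"ax": 0,"ay": 0,"az": 0,"jaw": 0},{"x": 0.2,"y": 0,"z": -1.2,"ax": 0,"ay": 0,"az": 0,"jaw": 0},{"x": 0.2,"y": 0,"z": -1.5,"ax": 0,"ay": 0,"az": 0,"jaw": 0},{"x": 0.2,"y": 0,"z": -1.5,"ax": 0,"ay": 0,"az": 0,"jaw": 0},{"x": 0.2,"y": 0,"z": -1.5,"ax": 0,"ay": 0,"az": 0,"jaw": 0},{"x": 0.2,"y": 0,"z": -1.5,"ax": 0,"ay": 0,"az": 0,"jaw": 0}]'

```text
time_s: 26.05
tcp_pos: [0.5034, 0.3458, 0.0739]
tool_rot: [0.445, -0.55, 0.445, 0.55]
contact_force: [0.8, 0.9, -0.7]
width: 0.0157
```

jog_arm --rows '[{"x": 0,"y": 0,"z": -0.2,"ax": 0,"ay": 0,"az": 0,"jaw": 0},{"x": 0,"y": 0,"z": -0.4,"ax": 0,"ay": 0,"az": 0,"jaw": 0},{"x": 0,"y": 0,"z": -0.6,"ax": 0,"ay": 0,"az": 0,"jaw": 0},{"x": 0,"y": 0,"z": -0.8,"ax": 0,"ay": 0,"az": 0,"jaw": 0},{"x": 0,"y": 0,"z": -0.8,"ax": 0,"ay": 0,"az": 0,"jaw": 0},{"x": 0,"y": 0,"z": -0.8,"ax": 0,"ay": 0,"az": 0,"jaw": 0},{"x": 0,"y": 0,"z": -0.8,"ax": 0,"ay": 0,"az": 0,"jaw": 0},{"x": 0,"y": 0,"z": -0.8,"ax": 0,"ay": 0,"az": 0,"jaw": 0}]'

```text
time_s: 26.85
tcp_pos: [0.5035, 0.3458, 0.0732]
tool_rot: [0.445, -0.55, 0.445, 0.55]
contact_force: [0.0, 0.4, -1.1]
width: 0.016
```

jog_arm --rows '[{"x": 0,"y": 0,"z": -0.2,"ax": 0,"ay": 0,"az": 0,"jaw": 0},{"x": 0,"y": 0,"z": -0.4,"ax": 0,"ay": 0,"az": 0,"jaw": 0},{"x": 0,"y": 0,"z": -0.6,"ax": 0,"ay": 0,"az": 0,"jaw": 0},{"x": 0,"y": 0,"z": -0.8,"ax": 0,"ay": 0,"az": 0,"jaw": 0},{"x": 0,"y": 0,"z": -1,"ax": 0,"ay": 0,"az": 0,"jaw": 0},{"x": 0,"y": 0,"z": -1,"ax": 0,"ay": 0,"az": 0,"jaw": 0},{"x": 0,"y": 0,"z": -1,"ax": 0,"ay": 0,"az": 0,"jaw": 0},{"x": 0,"y": 0,"z": -1,"ax": 0,"ay": 0,"az": 0,"jaw": 0}]'

```text
time_s: 27.65
tcp_pos: [0.5036, 0.3458, 0.073]
tool_rot: [-0.445, 0.55, -0.445, -0.55]
contact_force: [-3.2, -0.7, 5.2]
width: 0.0156
```

The collar is down on the strap: z stopped at 0.073 with 5 N upward. Now I'll draw it out and take it back to its socket.

jog_arm --rows '[{"x": 0,"y": 0,"z": 2,"ax": 0,"ay": 0,"az": 0,"jaw": 0},{"x": 0,"y": 0,"z": 8,"ax": 0,"ay": 0,"az": 0,"jaw": 0},{"x": 0,"y": 0,"z": 18,"ax": 0,"ay": 0,"az": 0,"jaw": 0},{"x": 0,"y": 0,"z": 32,"ax": 0,"ay": 0,"az": 0,"jaw": 0},{"x": 0,"y": 0,"z": 52,"ax": 0,"ay": 0,"az": 0,"jaw": 0},{"x": 0,"y": 0,"z": 75,"ax": 0,"ay": 0,"az": 0,"jaw": 0},{"x": 0,"y": 0,"z": 90,"ax": 0,"ay": 0,"az": 0,"jaw": 0},{"x": 0,"y": 0,"z": 90,"ax": 0,"ay": 0,"az": 0,"jaw": 0}]'

```text
time_s: 28.45
tcp_pos: [0.505, 0.3464, 0.166]
tool_rot: [-0.447, 0.551, -0.443, -0.549]
contact_force: [-0.2, 0.9, -0.4]
width: 0.0157
```

jog_arm --rows '[{"x": -10,"y": -18,"z": 0,"ax": 0,"ay": 0,"az": 3,"jaw": 0},{"x": -28,"y": -52,"z": 0,"ax": 0,"ay": 0,"az": 6,"jaw": 0},{"x": -46,"y": -85,"z": 0,"ax": 0,"ay": 0,"az": 10,"jaw": 0},{"x": -62,"y": -115,"z": 0,"ax": 0,"ay": 0,"az": 10,"jaw": 0},{"x": -70.9,"y": -130.4,"z": 0,"ax": 0,"ay": 0,"az": 10,"jaw": 0},{"x": -70.9,"y": -130.4,"z": 0,"ax": 0,"ay": 0,"az": 10,"jaw": 0},{"x": -70.9,"y": -130.4,"z": -10,"ax": 0,"ay": 0,"az": 10,"jaw": 0},{"x": -70.9,"y": -130.4,"z": -20,"ax": 0,"ay": 0,"az": 10,"jaw": 0}]'

```text
time_s: 29.25
tcp_pos: [0.4333, 0.2161, 0.1415]
tool_rot: [-0.396, 0.587, -0.395, -0.586]
contact_force: [0.6, -0.1, -2.6]
width: 0.016
```

jog_arm --rows '[{"x": 0,"y": 0,"z": -8,"ax": 0,"ay": 0,"az": 0,"jaw": 0},{"x": 0,"y": 0,"z": -18,"ax": 0,"ay": 0,"az": 0,"jaw": 0},{"x": 0,"y": 0,"z": -30,"ax": 0,"ay": 0,"az": 0,"jaw": 0},{"x": 0,"y": 0,"z": -42,"ax": 0,"ay": 0,"az": 0,"jaw": 0},{"x": 0,"y": 0,"z": -50,"ax": 0,"ay": 0,"az": 0,"jaw": 0},{"x": 0,"y": 0,"z": -55,"ax": 0,"ay": 0,"az": 0,"jaw": 0},{"x": 0,"y": 0,"z": -58,"ax": 0,"ay": 0,"az": 0,"jaw": 0},{"x": 0,"y": 0,"z": -58,"ax": 0,"ay": 0,"az": 0,"jaw": 0}]'

```text
time_s: 30.05
tcp_pos: [0.4327, 0.2155, 0.084]
tool_rot: [0.395, -0.586, 0.395, 0.586]
contact_force: [0.5, -0.1, -2.0]
width: 0.0157
```

jog_arm --rows '[{"x": 0,"y": 0,"z": -3,"ax": 0,"ay": 0,"az": 0,"jaw": 0},{"x": 0,"y": 0,"z": -6,"ax": 0,"ay": 0,"az": 0,"jaw": 0},{"x": 0,"y": 0,"z": -9,"ax": 0,"ay": 0,"az": 0,"jaw": 0},{"x": 0,"y": 0,"z": -11,"ax": 0,"ay": 0,"az": 0,"jaw": 0},{"x": 0,"y": 0,"z": -13,"ax": 0,"ay": 0,"az": 0,"jaw": 0},{"x": 0,"y": 0,"z": -14.5,"ax": 0,"ay": 0,"az": 0,"jaw": 0},{"x": 0,"y": 0,"z": -15,"ax": 0,"ay": 0,"az": 0,"jaw": 0},{"x": 0,"y": 0,"z": -15,"ax": 0,"ay": 0,"az": 0,"jaw": 0}]'

```text
time_s: 30.85
tcp_pos: [0.4327, 0.2154, 0.0692]
tool_rot: [0.395, -0.586, 0.395, 0.586]
contact_force: [-0.5, 0.0, -1.5]
width: 0.0156
```

jog_arm --rows '[{"x": 0,"y": 0,"z": 0,"ax": 0,"ay": 0,"az": 0,"jaw": 0.6},{"x": 0,"y": 0,"z": 0,"ax": 0,"ay": 0,"az": 0,"jaw": 0.6},{"x": 0,"y": 0,"z": 0,"ax": 0,"ay": 0,"az": 0,"jaw": 0.6},{"x": 0,"y": 0,"z": 0,"ax": 0,"ay": 0,"az": 0,"jaw": 0.6},{"x": 0,"y": 0,"z": 5,"ax": 0,"ay": 0,"az": 0,"jaw": 0.6},{"x": 0,"y": 0,"z": 30,"ax": 0,"ay": 0,"az": 0,"jaw": 0.6},{"x": 0,"y": 0,"z": 60,"ax": 0,"ay": 0,"az": 0,"jaw": 0.6},{"x": 0,"y": 0,"z": 85,"ax": 0,"ay": 0,"az": 0,"jaw": 0.6}]'

```text
time_s: 31.65
tcp_pos: [0.4328, 0.2155, 0.1559]
tool_rot: [-0.396, 0.586, -0.395, -0.586]
contact_force: [0.2, -0.7, 0.1]
width: 0.0551
```

jog_arm --rows '[{"x": 20,"y": 1.8,"z": 0,"ax": 0,"ay": 0,"az": 0,"jaw": 0.6},{"x": 45,"y": 4,"z": 0,"ax": 0,"ay": 0,"az": 0,"jaw": 0.6},{"x": 60,"y": 5.3,"z": 0,"ax": 0,"ay": 0,"az": 0,"jaw": 0.6},{"x": 63.7,"y": 5.6,"z": 0,"ax": 0,"ay": 0,"az": 0,"jaw": 0.6},{"x": 63.7,"y": 5.6,"z": 0,"ax": 0,"ay": 0,"az": 0,"jaw": 0.6},{"x": 63.7,"y": 5.6,"z": 0,"ax": 0,"ay": 0,"az": 0,"jaw": 0.6},{"x": 63.7,"y": 5.6,"z": 0,"ax": 0,"ay": 0,"az": 0,"jaw": 0.6},{"x": 63.7,"y": 5.6,"z": 0,"ax": 0,"ay": 0,"az": 0,"jaw": 0.6}]'

```text
time_s: 32.45
tcp_pos: [0.4959, 0.221, 0.1544]
tool_rot: [0.395, -0.586, 0.395, 0.586]
contact_force: [-0.0, -0.8, -0.3]
width: 0.0552
```

```bash
python3 - <<'E'
from h import *
w=cams.camera("wrist"); save(w,"w6.png")
t=ctrl.get_state()["tcp_pos"]; print(t)
for n,X in [("drifttop",(.4322,.216,.114)),("bolttop",(.496,.2215,.077)),("hole",(.5025,.3455,.064)),("tcp",t)]: print(n,proj(w,X))
p=cams.camera("top"); a=np.array(w["pixels"])[100:300,230:430,::-1]; b=np.array(p["pixels"])[200:320,160:300,::-1]
c=[proj(p,X) for X in [(.4322,.216,.114),(.496,.2215,.077),(.5025,.3455,.064)]]; print(c)
cv2.imwrite("pics/w6c.png",cv2.hconcat([cv2.resize(a,(390,390)),cv2.resize(b,(400,390))]))
E
```

```text
[0.49600775 0.22107316 0.15439323]
drifttop [363.94617399 158.74325143]
bolttop [330.72958805 244.29625189]
hole [471.79586525 303.21918862]
tcp [330.43610507 286.03281893]
[array([271.47531285, 289.91419435]), array([269.0600777, 256.7924594]), array([197.81214433, 258.12313328])]
```

View pics/w6c.png

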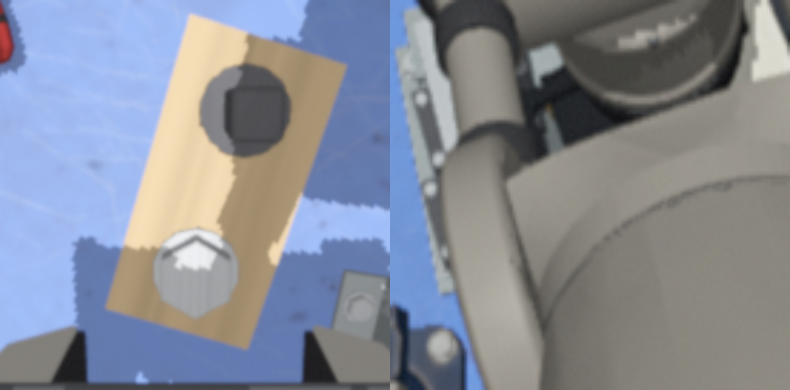

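Picture 8: the drift stands in its socket. The bolt's hex flats face the jaws, with the head at (330, 242) against (331, 244) predicted. I'll grasp it.

jog_arm --rows '[{"x": 0,"y": 0,"z": -20,"ax": 0,"ay": 0,"az": 0,"jaw": 0.6},{"x": 0,"y": 0,"z": -45,"ax": 0,"ay": 0,"az": 0,"jaw": 0.6},{"x": 0,"y": 0,"z": -70,"ax": 0,"ay": 0,"az": 0,"jaw": 0.6},{"x": 0,"y": 0,"z": -84,"ax": 0,"ay": 0,"az": 0,"jaw": 0.6},{"x": 0,"y": 0,"z": -89,"ax": 0,"ay": 0,"az": 0,"jaw": 0.6},{"x": 0,"y": 0,"z": -90,"ax": 0,"ay": 0,"az": 0,"jaw": 0.6},{"x": 0,"y": 0,"z": -90,"ax": 0,"ay": 0,"az": 0,"jaw": 0.6},{"x": 0,"y": 0,"z": -90,"ax": 0,"ay": 0,"az": 0,"jaw": 0.2}]'

```text
time_s: 33.35
tcp_pos: [0.497, 0.2212, 0.0652]
tool_rot: [-0.396, 0.587, -0.395, -0.586]
contact_force: [-0.7, 0.2, -0.4]
width: 0.0505
```

jog_arm --rows '[{"x": 0,"y": 0,"z": 0,"ax": 0,"ay": 0,"az": 0,"jaw": 0},{"x": 0,"y": 0,"z": 0,"ax": 0,"ay": 0,"az": 0,"jaw": 0},{"x": 0,"y": 0,"z": 0,"ax": 0,"ay": 0,"az": 0,"jaw": 0},{"x": 0,"y": 0,"z": 0,"ax": 0,"ay": 0,"az": 0,"jaw": 0},{"x": 0,"y": 0,"z": 0,"ax": 0,"ay": 0,"az": 0,"jaw": 0},{"x": 0,"y": 0,"z": 0,"ax": 0,"ay": 0,"az": 0,"jaw": 0},{"x": 0,"y": 0,"z": 0,"ax": 0,"ay": 0,"az": 0,"jaw": 0},{"x": 0,"y": 0,"z": 0,"ax": 0,"ay": 0,"az": 0,"jaw": 0}]'

```text
time_s: 34.15
tcp_pos: [0.4965, 0.2211, 0.0645]
tool_rot: [-0.395, 0.586, -0.395, -0.586]
contact_force: [-0.5, 1.0, 4.2]
width: 0.0254
```

jog_arm --rows '[{"x": 0,"y": 0,"z": 10,"ax": 0,"ay": 0,"az": 0,"jaw": 0},{"x": 0,"y": 0,"z": 35,"ax": 0,"ay": 0,"az": 0,"jaw": 0},{"x": 0,"y": 5,"z": 62,"ax": 0,"ay": 0,"az": -2,"jaw": 0},{"x": 2,"y": 40,"z": 62,"ax": 0,"ay": 0,"az": -6,"jaw": 0},{"x": 4,"y": 75,"z": 62,"ax": 0,"ay": 0,"az": -10,"jaw": 0},{"x": 6,"y": 105,"z": 62,"ax": 0,"ay": 0,"az": -10,"jaw": 0},{"x": 7,"y": 124.7,"z": 62,"ax": 0,"ay": 0,"az": -10,"jaw": 0},{"x": 7,"y": 124.7,"z": 62,"ax": 0,"ay": 0,"az": -10,"jaw": 0}]'

```text
time_s: 34.95
tcp_pos: [0.503, 0.348, 0.1261]
tool_rot: [0.444, -0.55, 0.444, 0.55]
contact_force: [0.3, -0.6, -1.7]
width: 0.0254
```

jog_arm --rows '[{"x": 0,"y": 0,"z": -5,"ax": 0,"ay": 0,"az": 0,"jaw": 0},{"x": 0,"y": 0,"z": -12,"ax": 0,"ay": 0,"az": 0,"jaw": 0},{"x": 0,"y": 0,"z": -18,"ax": 0,"ay": 0,"az": 0,"jaw": 0},{"x": 0,"y": 0,"z": -21,"ax": 0,"ay": 0,"az": 0,"jaw": 0},{"x": 0,"y": 0,"z": -23,"ax": 0,"ay": 0,"az": 0,"jaw": 0},{"x": 0,"y": 0,"z": -23,"ax": 0,"ay": 0,"az": 0,"jaw": 0},{"x": 0,"y": 0,"z": -23,"ax": 0,"ay": 0,"az": 0,"jaw": 0},{"x": 0,"y": 0,"z": -23,"ax": 0,"ay": 0,"az": 0,"jaw": 0}]'

```text
time_s: 35.75
tcp_pos: [0.5035, 0.3458, 0.1035]
tool_rot: [-0.445, 0.55, -0.445, -0.55]
contact_force: [0.2, -0.1, -1.7]
width: 0.0251
```

jog_arm --rows '[{"x": 0,"y": 0,"z": -1.5,"ax": 0,"ay": 0,"az": 0,"jaw": 0},{"x": 0,"y": 0,"z": -3,"ax": 0,"ay": 0,"az": 0,"jaw": 0},{"x": 0,"y": 0,"z": -4,"ax": 0,"ay": 0,"az": 0,"jaw": 0},{"x": 0,"y": 0,"z": -5,"ax": 0,"ay": 0,"az": 0,"jaw": 0},{"x": 0,"y": 0,"z": -6,"ax": 0,"ay": 0,"az": 0,"jaw": 0},{"x": 0,"y": 0,"z": -7,"ax": 0,"ay": 0,"az": 0,"jaw": 0},{"x": 0,"y": 0,"z": -7,"ax": 0,"ay": 0,"az": 0,"jaw": 0},{"x": 0,"y": 0,"z": -7,"ax": 0,"ay": 0,"az": 0,"jaw": 0}]'

```text
time_s: 36.55
tcp_pos: [0.5034, 0.3457, 0.0962]
tool_rot: [0.445, -0.55, 0.445, 0.55]
contact_force: [0.3, -0.4, -2.0]
width: 0.0255
```

jog_arm --rows '[{"x": 0,"y": 0,"z": -1,"ax": 0,"ay": 0,"az": 0,"jaw": 0},{"x": 0,"y": 0,"z": -2,"ax": 0,"ay": 0,"az": 0,"jaw": 0},{"x": 0,"y": 0,"z": -3,"ax": 0,"ay": 0,"az": 0,"jaw": 0},{"x": 0,"y": 0,"z": -4,"ax": 0,"ay": 0,"az": 0,"jaw": 0},{"x": 0,"y": 0,"z": -5,"ax": 0,"ay": 0,"az": 0,"jaw": 0},{"x": 0,"y": 0,"z": -6,"ax": 0,"ay": 0,"az": 0,"jaw": 0},{"x": 0,"y": 0,"z": -6,"ax": 0,"ay": 0,"az": 0,"jaw": 0},{"x": 0,"y": 0,"z": -6,"ax": 0,"ay": 0,"az": 0,"jaw": 0}]'

```text
time_s: 37.35
tcp_pos: [0.5034, 0.3457, 0.0902]
tool_rot: [0.445, -0.55, 0.445, 0.55]
contact_force: [0.6, -1.2, -0.7]
width: 0.0256
```

jog_arm --rows '[{"x": 0,"y": 0,"z": -0.5,"ax": 0,"ay": 0,"az": 0,"jaw": 0},{"x": 0,"y": 0,"z": -1,"ax": 0,"ay": 0,"az": 0,"jaw": 0},{"x": 0,"y": 0,"z": -1.5,"ax": 0,"ay": 0,"az": 0,"jaw": 0},{"x": 0,"y": 0,"z": -2,"ax": 0,"ay": 0,"az": 0,"jaw": 0},{"x": 0,"y": 0,"z": -3,"ax": 0,"ay": 0,"az": 0,"jaw": 0},{"x": 0,"y": 0,"z": -4,"ax": 0,"ay": 0,"az": 0,"jaw": 0},{"x": 0,"y": 0,"z": -4,"ax": 0,"ay": 0,"az": 0,"jaw": 0},{"x": 0,"y": 0,"z": -4,"ax": 0,"ay": 0,"az": 0,"jaw": 0}]'

```text
time_s: 38.15
tcp_pos: [0.5034, 0.3457, 0.0862]
tool_rot: [0.445, -0.55, 0.445, 0.55]
contact_force: [-0.1, 0.1, -0.5]
width: 0.0256
```

jog_arm --rows '[{"x": 0,"y": 0,"z": -2,"ax": 0,"ay": 0,"az": 0,"jaw": 0},{"x": 0,"y": 0,"z": -4,"ax": 0,"ay": 0,"az": 0,"jaw": 0},{"x": 0,"y": 0,"z": -6,"ax": 0,"ay": 0,"az": 0,"jaw": 0},{"x": 0,"y": 0,"z": -8,"ax": 0,"ay": 0,"az": 0,"jaw": 0},{"x": 0,"y": 0,"z": -10,"ax": 0,"ay": 0,"az": 0,"jaw": 0},{"x": 0,"y": 0,"z": -12,"ax": 0,"ay": 0,"az": 0,"jaw": 0},{"x": 0,"y": 0,"z": -13.5,"ax": 0,"ay": 0,"az": 0,"jaw": 0},{"x": 0,"y": 0,"z": -14,"ax": 0,"ay": 0,"az": 0,"jaw": 0}]'

```text
time_s: 38.95
tcp_pos: [0.5033, 0.3456, 0.072]
tool_rot: [0.445, -0.55, 0.445, 0.55]
contact_force: [-0.4, 0.2, -0.9]
width: 0.0253
```

jog_arm --rows '[{"x": 0,"y": 0,"z": -1,"ax": 0,"ay": 0,"az": 0,"jaw": 0},{"x": 0,"y": 0,"z": -2,"ax": 0,"ay": 0,"az": 0,"jaw": 0},{"x": 0,"y": 0,"z": -2.6,"ax": 0,"ay": 0,"az": 0,"jaw": 0},{"x": 0,"y": 0,"z": -3.1,"ax": 0,"ay": 0,"az": 0,"jaw": 0},{"x": 0,"y": 0,"z": -3.5,"ax": 0,"ay": 0,"az": 0,"jaw": 0},{"x": 0,"y": 0,"z": -3.5,"ax": 0,"ay": 0,"az": 0,"jaw": 0},{"x": 0,"y": 0,"z": -3.5,"ax": 0,"ay": 0,"az": 0,"jaw": 0},{"x": 0,"y": 0,"z": -3.5,"ax": 0,"ay": 0,"az": 0,"jaw": 0}]'

```text
time_s: 39.75
tcp_pos: [0.5035, 0.3458, 0.0688]
tool_rot: [-0.445, 0.55, -0.445, -0.55]
contact_force: [1.2, -0.7, -1.2]
width: 0.0256
```

jog_arm --rows '[{"x": 0,"y": 0,"z": 0,"ax": 0,"ay": 0,"az": 0,"jaw": 0.6},{"x": 0,"y": 0,"z": 0,"ax": 0,"ay": 0,"az": 0,"jaw": 0.6},{"x": 0,"y": 0,"z": 0,"ax": 0,"ay": 0,"az": 0,"jaw": 0.6},{"x": 0,"y": 0,"z": 0,"ax": 0,"ay": 0,"az": 0,"jaw": 0.6},{"x": 0,"y": 0,"z": 3,"ax": 0,"ay": 0,"az": 0,"jaw": 0.6},{"x": 0,"y": 0,"z": 15,"ax": 0,"ay": 0,"az": 0,"jaw": 0.6},{"x": 0,"y": 0,"z": 45,"ax": 0,"ay": 0,"az": 0,"jaw": 0.6},{"x": 0,"y": 0,"z": 80,"ax": 0,"ay": 0,"az": 0,"jaw": 0.6}]'

```text
time_s: 40.55
tcp_pos: [0.5029, 0.3454, 0.1495]
tool_rot: [0.444, -0.549, 0.446, 0.55]
contact_force: [1.0, 0.4, -0.0]
width: 0.0549
```

jog_arm --rows '[{"x": 5,"y": -10,"z": 20,"ax": 0,"ay": 0,"az": 0,"jaw": 0.6},{"x": 15,"y": -30,"z": 40,"ax": 0,"ay": 0,"az": 0,"jaw": 0.6},{"x": 25,"y": -60,"z": 50,"ax": 0,"ay": 0,"az": 0,"jaw": 0.6},{"x": 30,"y": -70,"z": 50,"ax": 0,"ay": 0,"az": 0,"jaw": 0.6},{"x": 30,"y": -70,"z": 50,"ax": 0,"ay": 0,"az": 0,"jaw": 0.6},{"x": 30,"y": -70,"z": 50,"ax": 0,"ay": 0,"az": 0,"jaw": 0.6},{"x": 30,"y": -70,"z": 50,"ax": 0,"ay": 0,"az": 0,"jaw": 0.6},{"x": 30,"y": -70,"z": 50,"ax": 0,"ay": 0,"az": 0,"jaw": 0.6}]'

```text
time_s: 41.35
tcp_pos: [0.5328, 0.2766, 0.1982]
tool_rot: [0.444, -0.55, 0.445, 0.55]
contact_force: [-0.3, 0.5, 0.1]
width: 0.0555
```

```bash
python3 - <<'E'
from h import *
w=cams.camera("wrist"); p=cams.camera("scene"); save(w,"w7.png")
s=ctrl.get_state(); print(s["time_s"],s["tcp_pos"],s["contact_force"])
for n,X in [("drifttop",(.4322,.216,.114)),("bolttop",(.503,.3463,.081)),("flange",(.503,.3463,.067))]: print(n,proj(w,X),proj(p,X))
a=np.array(w["pixels"])[40:280,180:480,::-1]; b=np.array(p["pixels"])[160:280,310:480,::-1]
cv2.imwrite("pics/w7c.png",cv2.vconcat([cv2.resize(a,(510,300),interpolation=3),cv2.resize(b,(510,300),interpolation=3)]))
E
```

```text
41.45 [0.53298445 0.27642418 0.19838311] [ 0.95631355 -1.25494946 -0.32748162]
drifttop [272.07000335  78.97507174] [341.13450798 198.63385913]
bolttop [420.24502352 213.83862953] [418.56709636 215.29282616]
flange [416.05598356 210.85034331] [417.45302619 220.9055162 ]
```

View pics/w7c.png

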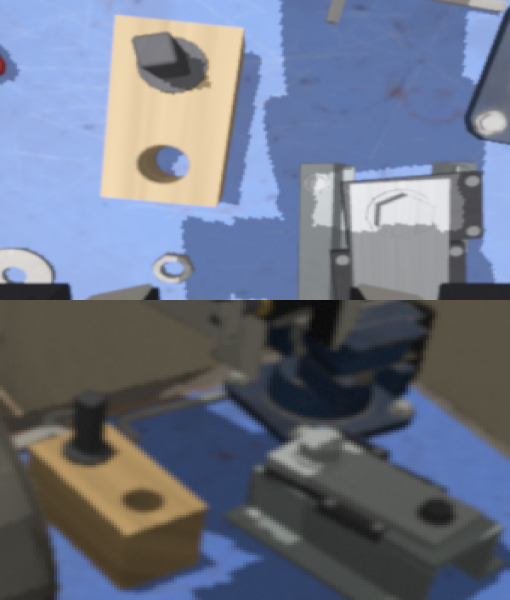

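Picture 9: the drift stands upright with its collar on the block (crop 170, 65). The bolt's flange lies flat on the strap (crop 400, 210; scene view 320, 445), the far socket is empty, and the gripper is clear of everything.

```bash
python3 -c "
from station import sign_off
print(sign_off())"
```

```text
the job is handed in; nothing more can be done
None
```

I finished the task and handed it in at about 41.5 s of the 72 s allowed. The bolt is through both holes and the drift is back in its original socket in the block. The sign-off reports no verdict, so these results rest on my own readings and pictures.

- **Finding the offset:** I put the drift tip through both holes and felt for the plate hole's edge. The plate hole was about 6 mm off toward the strap's −y side.
- **Driving the drift:** I worked it down until the collar stopped on the strap, at tool height 0.073 m. Forces read between moves stayed within about 7 N, including about 5 N sideways while the strap turned. I did not see peaks within a move.
- **Fitting the bolt:** after I drew the drift out, the bolt went down through both holes with no noticeable resistance. I let go 0.3 mm above my estimated resting height, with no clear flange contact in the force reading, so it settled the last bit itself.
- **Last checks:** the final pictures show the bolt upright with its flange flat on the strap, and the drift upright with its collar on the block. The gripper was about 0.2 m up and clear of everything. No loose part was touched on purpose, but I did not measure whether any had moved.
- **Problem along the way:** the arm refused my first two moves because some values were missing from the rows. Nothing had moved, and I sent them again complete. No other check failed or disagreed.

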